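Key the cutter's cover onto its pin

TASK

The round white cover of the vegetable cutter lies loose on its stiff seal, turned the wrong way. Without gripping or lifting it, push it round by its fins with the fingertips until the notch in its rim stands over the pin on the drum, then press down on the boss in its middle until it is fully home, flat on the drum with the pin in the notch. Take the hand away and leave the tray, the jar and the label roll where they stand.

Things in the scene. Friction and masses are not known exactly. Their poses are not given: they have to be found in the camera images.
- machine: Low vegetable cutter, fixed. Origin: on the axis of its round dark steel drum, at worktop height; z up, +y to the pin, +x to the white motor housing, -y to the steel chute. Drum 180 mm across, flat top 110 mm above the worktop. Housing reaches 240 mm from the axis, 150 mm wide, 104 mm high; chute 160 mm out, 90 mm high. A fixed stud in the cover's hub keeps the cover centred on the axis within about 1.5 mm.
- pin (a point): Locating pin: plain brass rod 9 mm thick, lying radially on the drum top on the machine's +y side, 68 to 87 mm from the axis; its round back is 7 mm above the drum top (117 mm above the worktop). Its outer 9 mm always shows beyond the cover's edge. This point: 71 mm from the axis, 113 mm above the worktop.
- cover: Loose white plastic disc 156 mm across, 6 mm thick, 0.20 to 0.30 kg. Origin: centre of its underside; z up, +y to its notch. Starts level on the seal, underside 118 mm above the worktop (disc top 124 mm), notch 46 to 180 degrees from the pin, either way round. Turns with 1 to 4 N at a fin, stays where left. Seated: underside 110 mm above the worktop, axes parallel to the machine's.
- notch (a point): Middle of the one notch in the cover's rim (18 mm wide at the rim, 15 mm at its bottom, 14 mm deep): 71 mm from the cover's centre along its +y, 3 mm above its underside. It stands straight above pin when the cover is rightly turned; the cover goes home only within about 2.5 degrees of that, else its rim catches on the pin and it only tips.
- fin_a (a point): Top centre of the upright radial fin on the cover's +x side: 46 mm from the cover's centre, 26 mm above its underside (144 mm above the worktop at the start). The fin runs from 30 to 62 mm from the centre, is 8 mm thick and rises 20 mm above the disc.
- fin_b (a point): The same on the equal fin on the cover's -x side, opposite fin_a. Either fin may be pushed.
- boss (a point): Centre of the flat top of the cover's round boss, 36 mm across, 24 mm above the cover's underside (142 mm above the worktop at the start, 134 mm seated): where to press.
- seal (a joint): Travel of the black seal ring under the cover (42 to 56 mm from the axis): 0 when up, as at the start, 0.008 m when fully down, flush with the drum top. It slides stiffly, without a spring: it goes down under about 6 N pressed on the cover and stays where it is left.
- tray: Bystander: open blue tray 170 x 120 x 28 mm near the chute. Origin: centre of its underside.
- jar: Bystander: jar 66 mm across, 90 mm high. Origin: centre of its underside.
- roll: Bystander: roll of labels standing on end, 90 mm across, 50 mm high, with a 38 mm bore. Origin: centre of its underside.
Mind the look-alikes: they are no part of the job. Of the things shaped like the cover, the white one is meant.

How it is judged:
By the outcome, as a careful person would: the job done as asked, in the order asked, and still so for the second after the job is handed in, with the robot touching nothing.
It also fails if it takes over 56 s, if anything falls off the work surface, if the arm or the gripper's body presses on something with over 40 N, if the wrist force passes 120 N, or if a joint passes its speed limit or range.

ROBOT

A 6-joint arm with a two-finger parallel gripper is mounted at the origin on the work surface. World frame = base frame: x ahead of the robot, y to its left, z up, the work surface at z = 0. Lengths are in mm, angles in rad, forces in N, time in s.
With the tool pointing down it reaches from about 350 to 875 mm from the base axis. Payload 4.2 kg.
Tool frame: the origin (TCP) lies midway between the tips of the shut fingers; the grasp point (between the pads) lies r.hold_point_z behind it (r.hold_point_z is the distance from the TCP to the grasp point, in mm); z points along the fingers, y is the line along which they close (so a half turn about z gives the same grasp; the last joint's range is limited). The gripper opens to 85 mm and grips with 20 to 120 N. Pads are 22 mm wide; open, the fingers measure 114 mm over their backs; the gripper's body (76 mm by 85 mm) begins 54 mm behind the grasp point. The pads swing forward as they close: fully open they stand 13 mm farther back than shut.
Start: joints at [-0.849, 0.385, 0.008, 0, -1.194, -0.259], TCP at [279.046, -559.225, 202.812] pointing down, gripper open.
Joint ranges: [-3.14, 3.14], [-1.21, 2.06], [-1.07, 1.41], [-3.16, 2.05], [-2.99, -0.16], [-3.1, 3.1]. Speed limits (rad/s): [2.79, 2.79, 3.14, 3.14, 3.14, 3.14].

INTERFACE

Orientations are given as a unit quaternion [x, y, z, w].
In Python, from bench import state, cams, job, regions_of, r gives the robot as it stands. The module is installed in compiled form; this text tells all that it offers.
- The arm moves only by the shell command python3 -m creep 'ROWS' [FORCE]. ROWS is JSON, a list of rows, each a list of 7 numbers: the shift along the tool's x, y, z as a fraction of full scale, then the turn, a rotation vector about the tool's x, y, z as a fraction of full scale, then the closure, from 0 (fully open) to 1 (shut). In form: [[tx, ty, tz, ax, ay, az, claw], ...]. A call has 1 to 8 rows; each row shifts and turns the commanded pose from where the row before left it, along the tool's axes as they then stand; what a row does not reach is not made up. Full scale, the value 1, is 0.04 m for a shift and 360 degrees for a turn. A row lasts 1/8 s, in which the tool goes at most 62.5 mm and 10.7 degrees, less where a joint would pass 70% of its speed; a pose out of reach is approached as far as the arm can. A call with a number of a shift or a turn outside -1 to 1 is refused whole. A call with a gripper value outside its range is refused whole. The fingers move at their own pace and stop on an object; FORCE is the grip in N (left out, the last holds). Time passes only in rows, so rows that do not move let the fingers close. It gives the time, the measured TCP pose, the force, the opening and the grip force at its end, in the units of the state.
- state(): the state, without advancing time (a new reading comes with each control period).
- cams.get_image(name): name is "scene" or "top"; returns (picture, depth): 420x560x3 uint8, red, green, blue; 420x560 float32, mm along the optical axis (not along the pixel's ray), 0 where there is no reading.
- cams.calibration(name): a dict with "fx", "fy", "cx", "cy" (pixels), "position" and "attitude" of the camera in the world. Camera axes: x right, y down, z forward; pixel columns grow to the right and rows downward; lengths in mm; the calibration is good to about 2 mm. A picture is of the moment at which its call begins. calibration takes no time and is no camera call.
- job.job_done(): hands the job in; it is judged then, once.
Trained networks look in the newest picture that a camera, given by its name, has taken for a name from the list of things; names that differ only in an ending like _2 or _b are one class to them, and where a whole thing is asked for, a point or a joint stands for the part that bears it (a point fixed in the world has none). Each returns a list of dicts, best first, with "p" (0 to 1); they miss things now and then, are a little off and sometimes report something else, mostly with a low value. They report only what shows in the picture. A call takes as long as a camera call. They do not tell look-alikes from the thing itself.
- regions_of(camera, name): "region" (420x560 bool, what is visible of it) and "box" ([left, top, width, height] in pixels, round what is visible of it).
The state is a dict: "clock": time; "qpos": joint angles; "qd": joint speeds; "joint_torque": joint torques, N m; "tcp_pos": TCP position; "tcp_rot": TCP orientation; "ft_force": force on the tool from outside, world axes, zero at the start; "moment": the same for the moment, N m; "opening": opening from 0.0 (shut) to 1.0 (fully open); "finger_force": force on a finger pad.
Only numpy, scipy, OpenCV 4.12 (cv2) and the standard library are available. Lean on these libraries where they do the work, as an engineer would, in place of code of your own. Each camera call takes 0.05 s, during which the arm holds its last target. There are 200 camera calls.

## Working session

There is one attempt and no reset: what is moved stays moved. The work goes in short steps, Python scripts to look and compute and a shell command to move; the robot and the scene stay as the last step left them, time stands still between calls to the robot, and variables do not carry over. Pictures are saved under pics/ and viewed, at most 10 in all, crops included, and the job is handed in when it is done.

```bash
mkdir -p pics
cat > h.py <<'E'
import numpy as np,cv2
from scipy.spatial.transform import Rotation as R
from bench import state,cams,job,regions_of,r
def cal(n):
    c=cams.calibration(n); a=np.array(c['attitude'],float)
    M=a if a.shape==(3,3) else R.from_quat(a).as_matrix()
    return c,M,np.array(c['position'],float)
def cloud(n,d):
    c,M,p=cal(n); v,u=np.mgrid[:420,:560]
    P=np.stack([(u-c['cx'])/c['fx']*d,(v-c['cy'])/c['fy']*d,d],-1)
    return P@M.T+p
def proj(n,X):
    c,M,p=cal(n); q=(np.atleast_2d(X)-p)@M
    return np.c_[c['fx']*q[:,0]/q[:,2]+c['cx'],c['fy']*q[:,1]/q[:,2]+c['cy']]
E
python3 - <<'E'
from h import *
ims=[]
for n in('scene','top'):
    im,d=cams.get_image(n); np.savez('d_'+n,im=im,d=d); ims.append(im)
    cv2.imwrite(f'pics/{n}0.png',cv2.cvtColor(im,cv2.COLOR_RGB2BGR)); print(n,cams.calibration(n))
    W=cloud(n,d)
    for t in('machine','cover','fin_a','pin','notch','boss','tray','jar','roll'):
        for o in regions_of(n,t)[:3]:
            g=o['region']&(d>0)
            print(t,round(o['p'],2),o['box'],np.median(W[g],0).round() if g.any() else '')
print(state(),r.hold_point_z)
E
```

```text
scene {'fx': 466.7437858568446, 'fy': 466.7437858568446, 'cx': 274.4251420820189, 'cy': 203.91550020105777, 'position': array([1354.51512215,  135.96336378,  642.13292191]), 'attitude': array([ 0.58245501,  0.65555705, -0.365916  , -0.31160327])}
machine 0.85 [115.5, 208.4, 159.1, 144.2] [758. -98.  95.]
machine 0.35 [190.8, 199.9, 76.5, 44.8] [622. -56. 125.]
cover 0.83 [391.3, 292.2, 90.4, 65.9] [738. 336.   7.]
cover 0.82 [191.2, 192.7, 78.0, 52.1] [622. -56. 125.]
cover 0.61 [319.5, 217.8, 66.6, 43.0] [508. 188.   8.]
fin_a 0.97 [187.3, 194.4, 80.0, 48.6] [622. -56. 125.]
fin_a 0.85 [391.3, 289.3, 93.4, 65.0] [738. 336.   7.]
fin_a 0.81 [319.0, 219.6, 68.4, 43.6] [508. 188.   8.]
pin 0.72 [113.2, 209.5, 159.0, 142.2] [758. -98.  95.]
notch 0.95 [316.6, 222.8, 68.5, 39.9] [509. 188.   8.]
notch 0.88 [253.1, 183.8, 53.9, 34.8] [360.  18.   8.]
notch 0.87 [390.1, 291.3, 91.0, 65.6] [737. 336.   7.]
boss 0.94 [390.9, 289.6, 93.8, 68.6] [737. 336.   7.]
boss 0.82 [190.4, 196.5, 78.4, 44.9] [622. -57. 125.]
boss 0.81 [248.3, 181.8, 60.1, 35.5] [360.  17.   8.]
tray 0.69 [102.5, 191.4, 
[... 1463 characters left out ...]
6395e-01,  3.84670353e-01,  7.88889067e-03,  2.17362273e-05,
       -1.19399685e+00, -2.58572252e-01]), 'qd': array([ 4.83028412e-04,  2.32734219e-03,  6.18336850e-05,  1.45554155e-03,
       -6.13452928e-04,  5.51583260e-04]), 'joint_torque': array([ 9.87993508e-05, -3.92094183e+01,  1.88620305e+01,  4.19069722e+00,
       -4.13446678e-04,  2.91132302e-06]), 'tcp_pos': array([ 279.03997642, -559.22508661,  202.82886166]), 'tcp_rot': array([-2.29357796e-01,  9.73342181e-01, -1.27040709e-05, -4.67735014e-06]), 'ft_force': array([-0.9477353 , -0.35203447, -0.16484521]), 'moment': array([0.0433251 , 0.01806863, 0.04091527]), 'finger_force': 0.0, 'opening': 0.9973186318310164} 18.700000000000003
```

Run:
```python
from h import *
a=cv2.imread('pics/top0.png');b=cv2.imread('pics/scene0.png')
A=cv2.resize(a[85:255,255:395],None,fx=3.5,fy=3.5,interpolation=2)
B=cv2.resize(a,(400,300))
C=cv2.resize(b,(400,300))
o=np.zeros((600,800,3),np.uint8);o[:300,:400]=B;o[300:,:400]=C
A=cv2.resize(A,(400,486));o[:486,400:]=A
cv2.imwrite('pics/v1.png',o)
```

```text
(no output)
```

View pics/v1.png

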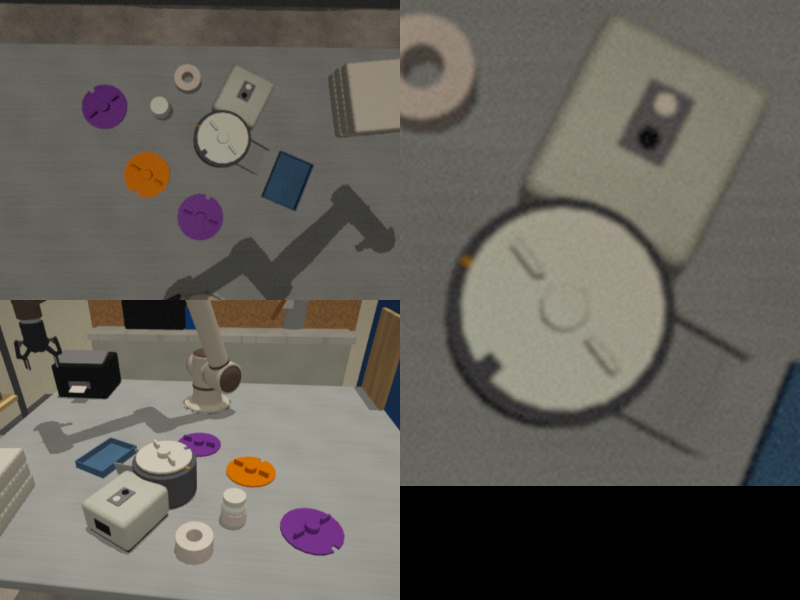

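The four disc-shaped things, in full top-picture pixels, are purple at (147,149), orange at (206,244), purple at (280,302) and white at (312,194). The white one is meant, since it is the only white one and it lies on the drum. The enlarged crop confirms this: notch at about (285,213), brass pin at (278,177), fins running upper-left to lower-right. Next I measure the angles.

```bash
cat > meas.py <<'E'
from h import *
def at(n,uv,z):
    c,M,p=cal(n); q=np.c_[(uv[:,0]-c['cx'])/c['fx'],(uv[:,1]-c['cy'])/c['fy'],np.ones(len(uv))]@M.T
    return (p+q*((z-p[2])/q[:,2])[:,None])[:,:2]
def rect(im,n,C,z,half=110,s=3):  # orthophoto; col=x+, row=y+
    k=half*s; j,i=np.meshgrid(np.arange(2*k),np.arange(2*k))
    X=np.stack([C[0]+(j-k)/s,C[1]+(i-k)/s,np.full(j.shape,z)],-1).reshape(-1,3)
    uv=proj(n,X).reshape(2*k,2*k,2).astype(np.float32)
    return cv2.remap(im,uv[...,0],uv[...,1],cv2.INTER_LINEAR)
def fit(n,im,d,ztop):
    hsv=cv2.cvtColor(im,cv2.COLOR_RGB2HSV); W=cloud(n,d)
    g=(abs(W[...,2]-ztop)<60)&(np.hypot(W[...,0]-607,W[...,1]+58)<130)
    pin=g&(hsv[...,1]>110)&(hsv[...,0]>5)&(hsv[...,0]<30)
    v,u=np.nonzero(pin); P=at(n,np.c_[u,v].astype(float),115)
    m=(g&(hsv[...,2]>90)&(hsv[...,1]<70)&(abs(W[...,2]-ztop)<7)).astype(np.uint8)
    k,l,st,ce=cv2.connectedComponentsWithStats(m); b=1+st[1:,4].argmax()
    cn=max(cv2.findContours((l==b).astype(np.uint8),0,1)[0],key=len)[:,0].astype(float)
    E=at(n,cn,ztop)
    from scipy.optimize import least_squares
    s=least_squares(lambda q:np.hypot(E[:,0]-q[0],E[:,1]-q[1])-q[2],[607,-58,78],loss='soft_l1').x
    rr=np.hypot(*(E-s[:2]).T); no=E[(rr<s[2]-5)&(rr>s[2]-18)]
    an=lambda Q:np.degrees(np.arctan2(*(Q-s[:2]).T[::-1]))
    print(n,'circle',s.round(1),'pin',len(P),P.mean(0).round(1) if len(P) else '', an(P.mean(0)) if len(P) else '', 'r',np.hypot(*(P.mean(0)-s[:2])))
    print(' notch pts',len(no),np.round(np.sort(an(no)),0), 'z',np.median(W[l==b][:,2]))
    return s
E
python3 - <<'E'
from meas import *
for n in('top','scene'):
    z=np.load(f'd_{n}.npz'); s=fit(n,z['im'],z['d'],124)
    o=rect(z['im'],n,s[:2],124,100,2); cv2.imwrite(f'pics/o_{n}.png',o[...,::-1])
a=np.hstack([cv2.imread('pics/o_top.png'),cv2.imread('pics/o_scene.png')])
cv2.imwrite('pics/v2.png',a)
E
```

```text
top circle [607.  -58.6  76.2] pin 16 [644.4  15.6] 63.29255261490662 r 83.04916716035272
 notch pts 11 [120. 121. 121. 122. 125. 127. 130. 132. 135. 135. 135.] z 122.87671537685674
scene circle [611.5 -59.1  77.2] pin 33 [646.8  13.2] 63.9589325748878 r 80.47937687352537
 notch pts 13 [-159. -158. -158. -144. -143. -143.  123.  124.  125.  126.  130.  132.
  134.] z 125.07595330093443
```

View pics/v2.png

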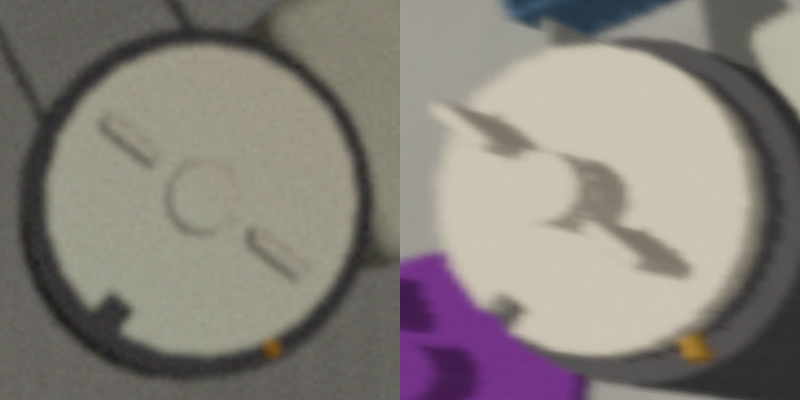

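Both views agree. The notch is at about 127.5° and the pin at about 63.5°, with the axis near (608,-59), so the cover must turn 64° clockwise. I will centre the open hand over the axis and push both fins at once with the two fingers.

```bash
python3 -m creep '[[-0.81,0.47,0,0,0,0,0],[-0.81,0.47,0,0,0,0,0],[-0.81,0.47,0,0,0,0,0],[-0.81,0.47,0,0,0,0,0],[-0.81,0.47,0,0,0,0,0],[-0.81,0.47,0,0,0,0,0],[-0.81,0.47,0,0,0,0,0],[-0.81,0.47,0,0,0,0,0]]'
python3 -m creep '[[-0.81,0.47,0,0,0,0,0],[-0.81,0.47,0,0,0,0,0],[-0.81,0.47,0,0,0,0,0],[-0.81,0.47,0,0,0,0,0],[-0.81,0.47,0,0,0,0,0],[-0.81,0.47,0,0,0,0,0],[-0.81,0.47,0,0,0,0,0],[-0.81,0.47,0,0,0,0,0]]'
python3 -m creep '[[0,0,0,0,0,-0.029,0],[0,0,0,0,0,-0.029,0],[0,0,0,0,0,-0.029,0],[0,0,0,0,0,-0.029,0],[0,0,0,0,0,-0.029,0],[0,0,0,0,0,-0.029,0],[0,0,0,0,0,-0.029,0],[0,0,0,0,0,0,0]]'
python3 - <<'E'
from h import *
s=state();M=R.from_quat(s['tcp_rot']).as_matrix();print(s['clock'],s['qpos'],M)
E
```

```text
clock: 2.0
tcp_pos: [444.5, -307.9, 203.0]
tcp_rot: [-0.229, 0.973, -0.0, 0.0]
ft_force: [0.1, 0.2, -0.4]
opening: 1.003
finger_force: 0.0
clock: 3.0
tcp_pos: [609.2, -57.5, 202.9]
tcp_rot: [-0.229, 0.973, -0.0, 0.0]
ft_force: [0.5, 0.5, 0.6]
opening: 1.001
finger_force: 0.0
clock: 4.0
tcp_pos: [608.6, -58.6, 202.8]
tcp_rot: [0.763, -0.646, 0.0, -0.0]
ft_force: [-0.4, -0.7, 1.1]
opening: 0.997
finger_force: 0.0
4.0 [ 1.68391545e-01  3.61625205e-01 -2.72206133e-02 -1.89753780e-05
 -1.18184922e+00 -3.02873520e-03] [[ 1.64603107e-01 -9.86359877e-01  9.69092284e-05]
 [-9.86359882e-01 -1.64603104e-01  3.42847038e-05]
 [-1.78654964e-05 -1.01230744e-04 -9.99999995e-01]]
```

```bash
python3 -m creep '[[0,0,0,0,0,-0.027,0],[0,0,0,0,0,-0.027,0],[0,0,0,0,0,-0.027,0],[0,0,0,0,0,-0.027,0],[0,0,0,0,0,-0.027,0],[0,0,0,0,0,-0.027,0],[0,0,0,0,0,0,0],[0,0,0,0,0,0,0]]'
python3 -m creep '[[0,0,0.4,0,0,0,0],[0,0,0.4,0,0,0,0],[0,0,0.4,0,0,0,0],[0,0,0.4,0,0,0,0],[0,0,0,0,0,0,0]]'
python3 - <<'E'
from meas import *
print(np.degrees(np.arctan2(*R.from_quat(state()['tcp_rot']).as_matrix()[[1,0],1])))
o=[]
for n in('top','scene'):
    im,d=cams.get_image(n); uv=proj(n,[608,-58,150])[0].astype(int); 
    o.append(cv2.resize(im[max(0,uv[1]-65):uv[1]+65,uv[0]-65:uv[0]+65],(400,400),interpolation=2))
cv2.imwrite('pics/v3.png',np.hstack(o)[...,::-1])
E
```

```text
clock: 5.0
tcp_pos: [608.6, -58.6, 202.8]
tcp_rot: [0.981, -0.193, -0.0, -0.0]
ft_force: [0.2, -0.1, 0.2]
opening: 1.001
finger_force: 0.0
clock: 5.62
tcp_pos: [607.5, -58.7, 136.7]
tcp_rot: [0.981, -0.192, -0.002, 0.001]
ft_force: [0.3, -0.5, 1.3]
opening: 1.002
finger_force: 0.0
-112.10099209220878
```

View pics/v3.png

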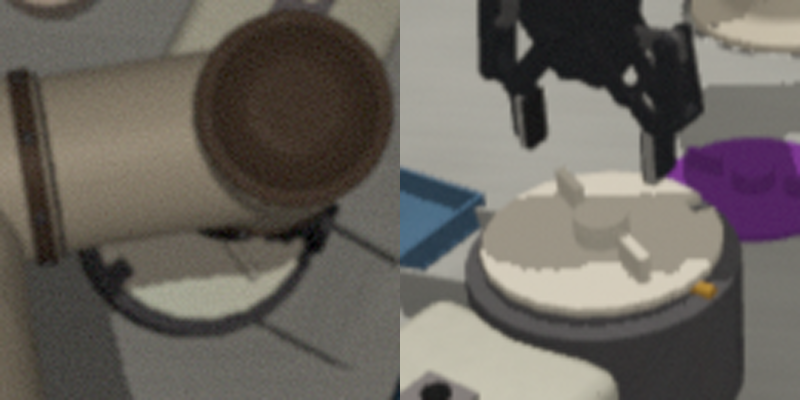

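The fingers straddle the cover clear of both fins: far finger at (527,130), near finger at (655,165), fins at (568,185) and (632,250). I lower the hand and turn it clockwise.

```bash
python3 -m creep '[[0,0,0.26,0,0,0,0],[0,0,0.26,0,0,0,0],[0,0,0,0,0,0,0]]'
python3 -m creep '[[0,0,0,0,0,0.015,0],[0,0,0,0,0,0.015,0],[0,0,0,0,0,0.015,0],[0,0,0,0,0,0.015,0],[0,0,0,0,0,0.015,0],[0,0,0,0,0,0.015,0]]'
python3 -c "
from h import *
s=state();print(np.degrees(np.arctan2(*R.from_quat(s['tcp_rot']).as_matrix()[[1,0],1])),s['moment'])"
```

```text
clock: 6.1
tcp_pos: [607.8, -58.7, 116.7]
tcp_rot: [0.981, -0.192, -0.001, 0.0]
ft_force: [-0.4, 0.1, -0.2]
opening: 1.002
finger_force: 0.0
clock: 6.85
tcp_pos: [608.8, -58.7, 118.3]
tcp_rot: [0.888, -0.459, 0.0, -0.0]
ft_force: [0.7, 0.4, -0.7]
opening: 1.001
finger_force: 0.0
-144.65520730569816 [-0.01208635 -0.04772281 -0.00155366]
```

```bash
python3 -m creep '[[0,0,0,0,0,0.014,0],[0,0,0,0,0,0.014,0],[0,0,0,0,0,0.014,0],[0,0,0,0,0,0.014,0],[0,0,0,0,0,0.014,0],[0,0,0,0,0,0.014,0],[0,0,0,0,0,0,0]]'
python3 - <<'E'
from meas import *
s=state();print(np.degrees(np.arctan2(*R.from_quat(s['tcp_rot']).as_matrix()[[1,0],1])),s['moment'])
o=[]
for n in('top','scene'):
    im,d=cams.get_image(n); uv=proj(n,[608,-58,150])[0].astype(int); 
    o.append(cv2.resize(im[max(0,uv[1]-65):uv[1]+65,uv[0]-65:uv[0]+65],(400,400),interpolation=2))
cv2.imwrite('pics/v4.png',np.hstack(o)[...,::-1])
E
```

```text
clock: 7.72
tcp_pos: [608.8, -58.6, 118.2]
tcp_rot: [0.739, -0.673, 0.0, -0.0]
ft_force: [-0.6, 0.0, -0.1]
opening: 1.002
finger_force: 0.0
-174.65900952182758 [-0.03033998 -0.01994324 -0.04018043]
```

View pics/v4.png

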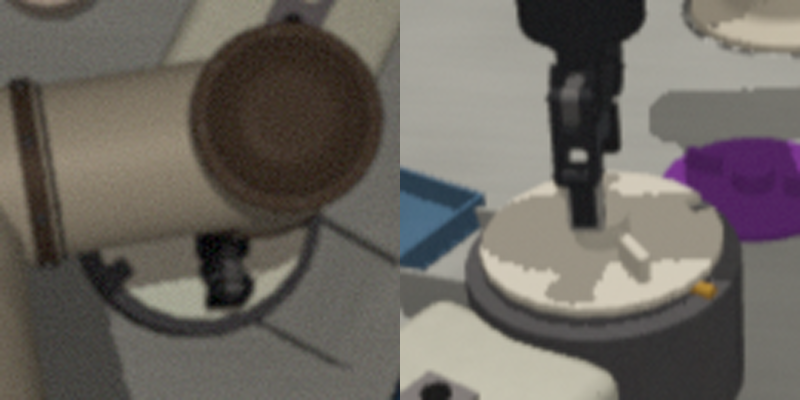

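Run:
```python
from meas import *
n='scene'
im,d=cams.get_image(n);W=cloud(n,d)
hsv=cv2.cvtColor(im,cv2.COLOR_RGB2HSV)
g=(hsv[...,2]<70)&(np.hypot(W[...,0]-608,W[...,1]+58)<75)&(W[...,2]>126)&(W[...,2]<190)&(W[...,0]>625)
P=W[g];print(len(P))
for z in range(126,190,6):
    q=P[(P[:,2]>=z)&(P[:,2]<z+6)]
    if len(q):print(z,len(q),np.percentile(q,[5,50,95],axis=0).round(0).tolist())
print(proj(n,[[608+50,-58,z] for z in(125,131,140,150,160)]).round(0))
v,u=np.nonzero(g);print(u.min(),u.max(),v.min(),v.max())
```

```text
84
162 2 [[662.0, -60.0, 168.0], [662.0, -58.0, 168.0], [662.0, -57.0, 168.0]]
168 22 [[660.0, -61.0, 168.0], [663.0, -55.0, 171.0], [665.0, -49.0, 174.0]]
174 17 [[659.0, -61.0, 174.0], [664.0, -54.0, 176.0], [665.0, -48.0, 179.0]]
180 24 [[659.0, -63.0, 180.0], [664.0, -55.0, 182.0], [667.0, -48.0, 185.0]]
186 19 [[658.0, -60.0, 186.0], [664.0, -54.0, 187.0], [666.0, -47.0, 190.0]]
[[224. 232.]
 [224. 229.]
 [224. 225.]
 [223. 221.]
 [223. 216.]]
219 227 203 214
```

Run:
```python
from meas import *
n='scene'
im,d=cams.get_image(n);W=cloud(n,d)
for v in range(200,240,2): print(v,[(im[v,u].sum()//3,W[v,u].round(0).tolist()) for u in(221,224)])
```

```text
200 [(np.uint64(29), [681.0, -52.0, 210.0]), (np.uint64(30), [680.0, -47.0, 210.0])]
202 [(np.uint64(28), [664.0, -58.0, 195.0]), (np.uint64(27), [663.0, -52.0, 195.0])]
204 [(np.uint64(26), [664.0, -58.0, 190.0]), (np.uint64(25), [663.0, -53.0, 191.0])]
206 [(np.uint64(29), [665.0, -58.0, 187.0]), (np.uint64(27), [665.0, -52.0, 187.0])]
208 [(np.uint64(29), [664.0, -59.0, 182.0]), (np.uint64(29), [664.0, -53.0, 183.0])]
210 [(np.uint64(26), [665.0, -59.0, 179.0]), (np.uint64(27), [659.0, -55.0, 175.0])]
212 [(np.uint64(28), [665.0, -59.0, 174.0]), (np.uint64(31), [665.0, -53.0, 174.0])]
214 [(np.uint64(45), [663.0, -60.0, 168.0]), (np.uint64(43), [662.0, -55.0, 168.0])]
216 [(np.uint64(108), [620.0, -73.0, 134.0]), (np.uint64(114), [624.0, -65.0, 137.0])]
218 [(np.uint64(123), [621.0, -73.0, 130.0]), (np.uint64(123), [625.0, -66.0, 133.0])]
220 [(np.uint64(137), [622.0, -73.0, 126.0]), (np.uint64(123), [624.0, -66.0, 128.0])]
222 [(np.uint64(143), [625.0, -72.0, 124.0]), (np.uint64(136), [629.0, -65.0, 127.0])]
224 [(np.uint64(143), [637.0, -69.0, 127.0]), (np.uint64(143), [637.0, -63.0, 127.0])]
226 [(np.uint64(143), [642.0, -68.0, 126.0]), (np.uint64(143), [639.0, -63.0, 125.0])]
228 [(np.uint64(143), [646.0, -67.0, 124.0]), (np.uint64(143), [648.0, -61.0, 126.0])]
230 [(np.uint64(143), [653.0, -66.0, 125.0]), (np.uint64(144), [654.0, -60.0, 126.0])]
232 [(np.uint64(143), [660.0, -64.0, 125.0]), (np.uint64(143), [658.0, -59.0, 124.0])]
234 [(np.uint64(143), [665.0, -63.0, 124.0]), (np.uint64(144), [664.0, -58.0, 124.0])]
236 [(np.uint64(143), [672.0, -61.0, 125.0]), (np.uint64(142), [674.0, -55.0, 127.0])]
238 [(np.uint64(148), [678.0, -60.0, 124.0]), (np.uint64(149), [678.0, -54.0, 125.0])]
```

The picture shows the cover has not moved, with the notch still at crop (115,270). By depth the near fingertip is at z≈166, so the fingers passed over the fins. I turn back and lower further, checking tip height by depth.

```bash
python3 -m creep '[[0,0,0,0,0,-0.029,0],[0,0,0,0,0,-0.029,0],[0,0,0,0,0,-0.029,0],[0,0,0,0,0,-0.029,0],[0,0,0,0,0,-0.029,0],[0,0,0,0,0,-0.029,0],[0,0,0,0,0,0,0]]'
cat > tip.py <<'E'
from meas import *
def tip(box=(560,700,-140,20)):
    s=state();print(s['clock'],s['tcp_pos'].round(1),'yaw',np.degrees(np.arctan2(*R.from_quat(s['tcp_rot']).as_matrix()[[1,0],1])).round(1),s['ft_force'].round(1))
    im,d=cams.get_image('scene');W=cloud('scene',d)
    g=(im.max(-1)<60)&(W[...,2]>128)&(W[...,2]<300)&(W[...,0]>box[0]-30)&(W[...,0]<box[1])&(W[...,1]>box[2])&(W[...,1]<box[3])
    k,l,st,_=cv2.connectedComponentsWithStats(g.astype(np.uint8))
    v,u=np.nonzero(g)
    for lo,hi in((-140,-65),(-55,20)):
        P=W[g];q=P[(P[:,1]>lo)&(P[:,1]<hi)];
        if len(q): q=q[q[:,2].argsort()];print(lo,hi,q[[2,8,20]].round(0).tolist(),q[(q[:,2]<q[5,2]+25)].mean(0).round(0))
    uv=proj('scene',[608,-58,180])[0].astype(int)
    return cv2.resize(im[max(0,uv[1]-100):uv[1]+90,uv[0]-95:uv[0]+95],(400,400),interpolation=2)
E
python3 - <<'E'
from tip import *
cv2.imwrite('pics/v5.png',tip()[...,::-1])
E
```

```text
clock: 8.8
tcp_pos: [608.6, -58.6, 118.0]
tcp_rot: [0.981, -0.192, 0.0, 0.0]
ft_force: [-0.4, -0.4, -0.1]
opening: 1.001
finger_force: 0.0
8.8 [608.6 -58.6 118. ] yaw -112.2 [-0.4 -0.4 -0.1]
-140 -65 [[592.0, -99.0, 164.0], [592.0, -99.0, 165.0], [596.0, -101.0, 170.0]] [ 594. -100.  177.]
-55 20 [[633.0, -15.0, 169.0], [623.0, -9.0, 172.0], [634.0, -14.0, 177.0]] [633. -11. 183.]
```

View pics/v5.png

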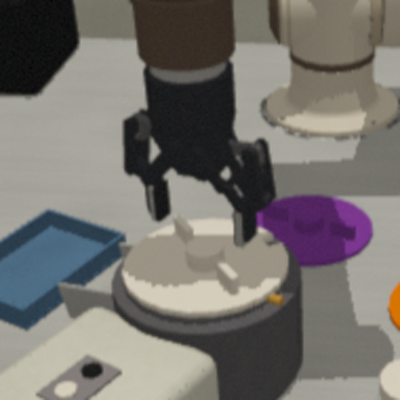

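Both fingertips hang at z≈165 by depth, left at crop (157,215) and right at (243,240). They are well above the disc, so I lower in steps.

```bash
python3 -m creep '[[0,0,0.25,0,0,0,0],[0,0,0.25,0,0,0,0],[0,0,0,0,0,0,0],[0,0,0,0,0,0,0]]'
python3 - <<'E'
from tip import *
tip()
E
```

```text
clock: 9.35
tcp_pos: [608.7, -58.7, 97.9]
tcp_rot: [0.981, -0.192, -0.0, 0.0]
ft_force: [0.5, -0.5, 0.0]
opening: 1.001
finger_force: 0.0
9.35 [608.7 -58.7  97.9] yaw -112.1 [ 0.5 -0.5  0. ]
-140 -65 [[584.0, -98.0, 145.0], [595.0, -100.0, 146.0], [602.0, -103.0, 151.0]] [ 594. -100.  157.]
-55 20 [[634.0, -16.0, 150.0], [634.0, -14.0, 152.0], [635.0, -10.0, 157.0]] [633. -11. 163.]
```

```bash
python3 -m creep '[[0,0,0.15,0,0,0,0],[0,0,0.1,0,0,0,0],[0,0,0.1,0,0,0,0],[0,0,0,0,0,0,0]]'
python3 - <<'E'
from tip import *
tip()
E
```

```text
clock: 9.9
tcp_pos: [608.3, -58.7, 83.5]
tcp_rot: [0.981, -0.192, -0.0, 0.0]
ft_force: [-0.2, 0.3, 0.4]
opening: 0.998
finger_force: 0.0
9.9 [608.3 -58.7  83.5] yaw -112.1 [-0.2  0.3  0.4]
-140 -65 [[596.0, -101.0, 128.0], [598.0, -102.0, 131.0], [595.0, -101.0, 137.0]] [ 593. -101.  142.]
-55 20 [[631.0, -9.0, 136.0], [637.0, -10.0, 138.0], [634.0, -10.0, 143.0]] [632. -11. 149.]
```

```bash
python3 -m creep '[[0,0,0,0,0,0.014,0],[0,0,0,0,0,0.014,0],[0,0,0,0,0,0.014,0],[0,0,0,0,0,0.014,0],[0,0,0,0,0,0.014,0],[0,0,0,0,0,0.014,0],[0,0,0,0,0,0.014,0],[0,0,0,0,0,0,0]]'
python3 - <<'E'
from tip import *
a=tip();print(state()['moment'])
im,d=cams.get_image('top')
cv2.imwrite('pics/v6.png',np.hstack([a,cv2.resize(im[125:255,245:375],(400,400),interpolation=2)])[...,::-1])
E
```

```text
clock: 10.95
tcp_pos: [608.8, -58.6, 84.2]
tcp_rot: [0.878, -0.479, 0.0, -0.0]
ft_force: [-1.0, 0.1, 0.1]
opening: 0.999
finger_force: 0.0
10.95 [608.8 -58.6  84.2] yaw -147.3 [-1.   0.1  0.1]
-140 -65 [[566.0, -77.0, 130.0], [577.0, -89.0, 131.0], [575.0, -83.0, 135.0]] [573. -85. 141.]
-55 20 [[658.0, -37.0, 135.0], [654.0, -28.0, 138.0], [652.0, -28.0, 141.0]] [656. -31. 148.]
[0.05919542 0.02315671 0.0315495 ]
```

View pics/v6.png

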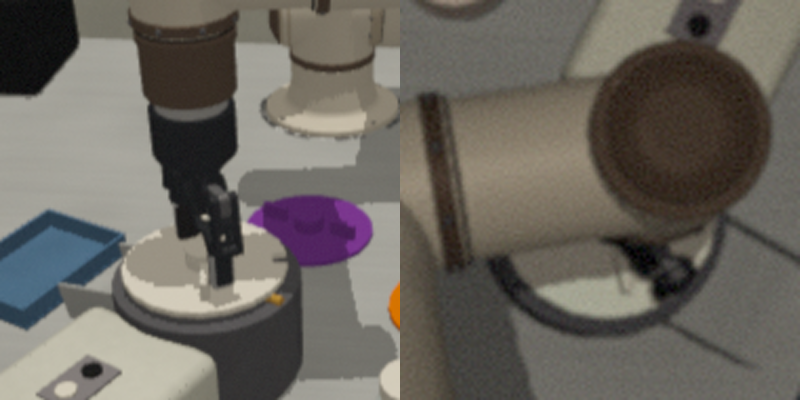

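The cover now follows the fingers: the fin is at (212,275) against the finger and the notch has moved to (283,258). I continue in smaller steps and measure the notch angle.

```bash
python3 -m creep '[[0,0,0,0,0,0.014,0],[0,0,0,0,0,0.014,0],[0,0,0,0,0,0.014,0],[0,0,0,0,0,0.014,0],[0,0,0,0,0,0.014,0],[0,0,0,0,0,0.014,0],[0,0,0,0,0,0,0]]'
cat > ang.py <<'E'
from tip import *
def strip(n='scene',C=(611.5,-59.1),z=124):
    im,d=cams.get_image(n)
    g=cv2.cvtColor(im,cv2.COLOR_RGB2GRAY).astype(np.float32)
    th=np.radians(np.arange(0,180,1.))
    row=lambda r,z:cv2.remap(g,*[q.astype(np.float32).reshape(1,-1) for q in proj(n,np.c_[C[0]+r*np.cos(th),C[1]+r*np.sin(th),np.full(len(th),z)]).T],cv2.INTER_LINEAR)[0]
    s=np.mean([row(r,z) for r in(69,71,73)],0)
    print('dark at',[(i,int(s[i])) for i in range(180) if s[i]<0.75*np.median(s)])
    o=rect(im,n,C,z,100,2); fit(n,im,d,z)
    return o
E
python3 - <<'E'
from ang import *
tip()
cv2.imwrite('pics/v7.png',np.hstack([strip('scene'),strip('top',(607,-58.6))])[...,::-1])
E
```

```text
clock: 11.92
tcp_pos: [608.7, -58.6, 84.1]
tcp_rot: [0.722, -0.692, 0.0, -0.0]
ft_force: [0.1, -0.4, -0.7]
opening: 1.003
finger_force: 0.0
11.925 [608.7 -58.6  84.1] yaw -177.5 [ 0.1 -0.4 -0.7]
-140 -65 [[565.0, -69.0, 146.0], [683.0, -65.0, 179.0], [675.0, -65.0, 184.0]] [565. -70. 147.]
-55 20 [[663.0, -51.0, 135.0], [665.0, -50.0, 141.0], [665.0, -54.0, 147.0]] [637. -53. 149.]
dark at [(70, 97), (71, 78), (72, 74), (73, 77), (74, 86), (75, 97), (76, 108), (77, 117), (169, 121), (170, 121), (179, 120)]
scene circle [612.2 -58.8  76.6] pin 33 [647.2  13.1] 64.04427674996735 r 79.87686036758083
 notch pts 16 [-138. -136. -134. -133.   68.   68.   69.   72.   75.   77.   79.   79.
  164.  164.  164.  166.] z 125.01870906506792
dark at [(0, 50), (1, 54), (2, 55), (3, 55), (4, 53), (5, 53), (6, 56), (7, 63), (8, 71), (9, 85), (110, 90), (111, 88), (112, 84), (113, 81), (114, 80), (115, 80), (116, 83), (117, 86)]
top circle [ 235203.6 -155805.   281646.6] pin 1 [565.4 -62.9] 146.42560299494642 r 281621.60116570775
 notch pts 23 [146. 146. 146. 146. 146. 146. 146. 146. 146. 146. 146. 146. 146. 146.
 146. 146. 146. 146. 146. 146. 146. 146. 146.] z 122.91080459619707
```

View pics/v7.png

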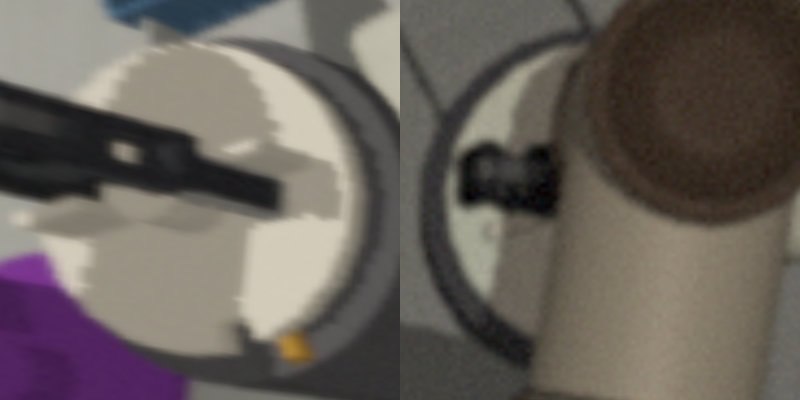

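Scene view: notch at (240,335), about 74°, with the pin at (295,348), about 64°. I push 9° more, then lift the hand off and check from above.

```bash
python3 -m creep '[[0,0,0,0,0,0.008,0],[0,0,0,0,0,0.008,0],[0,0,0,0,0,0.008,0],[0,0,0,0,0,0,0],[0,0,0,0,0,0,0],[0,0,0,0,0,-0.015,0],[0,0,0,0,0,-0.015,0],[0,0,0,0,0,0,0]]'
python3 -m creep '[[0,0,-0.5,0,0,0,0],[0,0,-0.75,0,0,0,0],[0,0,-0.75,0,0,0,0],[0,0,-0.5,0,0,0,0],[0,0,0,0,0,0,0]]'
python3 - <<'E'
from h import *
print(R.from_quat(state()['tcp_rot']).as_matrix().round(3), state()['qpos'])
E
```

```text
clock: 13.08
tcp_pos: [608.6, -58.6, 84.0]
tcp_rot: [0.734, -0.679, -0.0, 0.0]
ft_force: [-0.1, 0.0, 0.8]
opening: 0.999
finger_force: 0.0
clock: 13.7
tcp_pos: [609.6, -58.5, 185.8]
tcp_rot: [0.734, -0.679, 0.001, -0.002]
ft_force: [-0.2, 0.3, 0.0]
opening: 1.0
finger_force: 0.0
[[ 0.079 -0.997  0.004]
 [-0.997 -0.079  0.   ]
 [-0.    -0.004 -1.   ]] [ 1.68382553e-01  3.73080961e-01 -5.38525344e-02  2.66775414e-04
 -1.13977207e+00 -8.97980231e-02]
```

```bash
python3 -m creep '[[1,0,0,0,0,0,0],[1,0,0,0,0,0,0],[1,0,0,0,0,0,0],[1,0,0,0,0,0,0],[1,0,0,0,0,0,0],[1,0,0,0,0,0,0],[0,0,0,0,0,0,0],[0,0,0,0,0,0,0]]'
python3 - <<'E'
from ang import *
a=strip('top',(607,-58.6)); b=strip('scene')
cv2.imwrite('pics/v8.png',np.hstack([a,b])[...,::-1])
E
```

```text
clock: 14.7
tcp_pos: [627.1, -297.5, 182.5]
tcp_rot: [0.734, -0.679, -0.001, 0.0]
ft_force: [0.1, -0.3, 0.2]
opening: 1.0
finger_force: 0.0
dark at [(57, 101), (58, 79), (59, 66), (60, 62), (61, 68), (62, 76), (63, 81), (64, 84), (65, 80), (66, 75), (67, 77), (68, 86), (69, 105)]
top circle [607.4 -59.1  76.1] pin 37 [642.2  10. ] 63.28302086424346 r 77.46578847825214
 notch pts 12 [57. 58. 58. 60. 63. 64. 67. 69. 71. 71. 71. 72.] z 122.94680422771711
dark at [(60, 123), (61, 99), (62, 82), (63, 71), (64, 68), (65, 73), (66, 84), (67, 96), (68, 108), (69, 117), (70, 127), (71, 139), (159, 143), (160, 132), (161, 125), (162, 124), (163, 124), (164, 125), (165, 127), (166, 133)]
scene circle [612.9 -59.8  77.1] pin 39 [645.1  12. ] 65.80041387935952 r 78.72579147801368
 notch pts 16 [ 60.  60.  61.  63.  66.  69.  70.  70.  71. 158. 158. 160. 160. 177.
 177. 178.] z 125.09578466718426
```

View pics/v8.png

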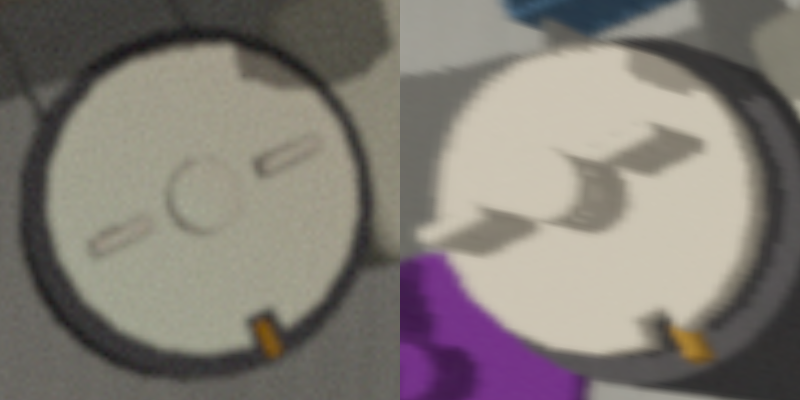

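Seen from above, the brass pin (265,335) lies in the middle of the notch. Notch and pin both measure about 63.3°, within about 1°. Now I go back with the fingers shut, above the boss.

```bash
python3 -m creep '[[-1,0,0,0,0,0,1],[-1,0,0,0,0,0,1],[-1,0,0,0,0,0,1],[-1,0,0,0,0,0,1],[-1,0,0,0,0,0,1],[-1,0,0,0,0,0,1],[0,0,0,0,0,0,1],[0,0,0,0,0,0,1]]' 20
python3 -m creep '[[0,0,0.25,0,0,0,1],[0,0,0.25,0,0,0,1],[0,0,0.25,0,0,0,1],[0,0,0,0,0,0,1],[0,0,0,0,0,0,1]]'
python3 - <<'E'
from tip import *
cv2.imwrite('pics/v9.png',tip()[...,::-1])
im,d=cams.get_image('scene');W=cloud('scene',d)
g=(im.max(-1)<60)&(W[...,2]>135)&(W[...,2]<260)&(np.hypot(W[...,0]-609,W[...,1]+59)<35)
P=W[g];P=P[P[:,2].argsort()];print(P[[0,3,8,15,25]].round(0).tolist())
E
```

```text
clock: 15.8
tcp_pos: [608.5, -58.0, 184.3]
tcp_rot: [0.735, -0.678, 0.0, -0.0]
ft_force: [-0.9, -0.2, -0.8]
opening: -0.003
finger_force: 0.0
clock: 16.42
tcp_pos: [608.8, -58.8, 154.1]
tcp_rot: [0.735, -0.678, 0.0, -0.0]
ft_force: [-0.4, -0.2, 1.2]
opening: -0.004
finger_force: 0.0
16.425 [608.8 -58.8 154.1] yaw -175.4 [-0.4 -0.2  1.2]
-140 -65 [[623.0, -66.0, 213.0], [643.0, -66.0, 234.0], [627.0, -74.0, 260.0]] [632. -66. 223.]
-55 20 [[620.0, -52.0, 194.0], [623.0, -53.0, 202.0], [621.0, -54.0, 214.0]] [622. -53. 206.]
[[618.0, -61.0, 191.0], [621.0, -64.0, 192.0], [620.0, -52.0, 194.0], [619.0, -58.0, 195.0], [623.0, -63.0, 198.0]]
```

View pics/v9.png

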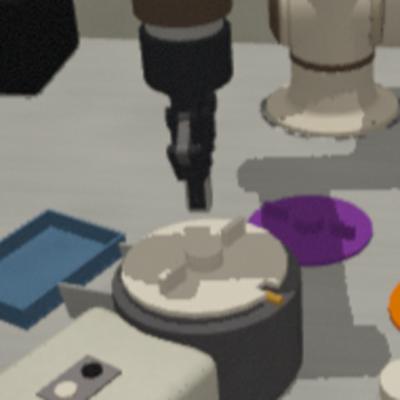

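The shut fingertips are at (198,208), above the boss at (205,240), with a gap of about 46 mm. I descend, slowly at the end.

```bash
python3 -m creep '[[0,0,0.3,0,0,0,1],[0,0,0.3,0,0,0,1],[0,0,0.3,0,0,0,1],[0,0,0,0,0,0,1],[0,0,0.06,0,0,0,1],[0,0,0,0,0,0,1]]'
python3 -m creep '[[0,0,0.06,0,0,0,1],[0,0,0.06,0,0,0,1],[0,0,0,0,0,0,1]]'
python3 -m creep '[[0,0,0.06,0,0,0,1],[0,0,0.06,0,0,0,1],[0,0,0,0,0,0,1]]'
```

```text
clock: 17.27
tcp_pos: [608.8, -58.6, 115.8]
tcp_rot: [0.735, -0.678, 0.0, -0.0]
ft_force: [-0.1, -0.2, 0.3]
opening: -0.005
finger_force: 0.0
clock: 17.65
tcp_pos: [609.0, -58.6, 111.6]
tcp_rot: [0.735, -0.678, 0.001, -0.0]
ft_force: [-0.4, 0.1, 4.0]
opening: -0.0
finger_force: 2.2
clock: 18.02
tcp_pos: [609.0, -58.6, 106.6]
tcp_rot: [0.735, -0.678, 0.0, -0.0]
ft_force: [-0.2, 0.4, 3.9]
opening: 0.002
finger_force: 2.2
```

```bash
python3 -m creep '[[0,0,0.05,0,0,0,1],[0,0,0,0,0,0,1]]'
python3 -m creep '[[0,0,0.05,0,0,0,1],[0,0,0,0,0,0,1]]'
```

```text
clock: 18.27
tcp_pos: [609.1, -58.6, 105.6]
tcp_rot: [0.735, -0.678, 0.001, -0.0]
ft_force: [-2.5, 1.0, 8.6]
opening: 0.001
finger_force: 4.4
clock: 18.52
tcp_pos: [609.1, -58.6, 105.6]
tcp_rot: [0.735, -0.678, 0.001, -0.001]
ft_force: [-6.1, 1.7, 16.9]
opening: 0.001
finger_force: 8.3
```

Run:
```python
from tip import *
im,d=cams.get_image('scene');W=cloud('scene',d)
g=(im.min(-1)>90)&(np.hypot(W[...,0]-611,W[...,1]+59)<74)&(W[...,2]>100)&(W[...,2]<130)
P=W[g];A=np.c_[P[:,:2]-[611,-59],np.ones(len(P))]
k=np.ones(len(P),bool)
for _ in range(6):
    c=np.linalg.lstsq(A[k],P[k,2],rcond=None)[0];k=abs(P[:,2]-A@c)<3
print(c,k.sum())
```

```text
[-2.55124300e-03  1.69320858e-04  1.17159008e+02] 1916
```

Hard stop at TCP z=105.6, and the disc top has dropped 8 mm and is level. One firmer press, then I retreat and check.

```bash
python3 -m creep '[[0,0,0.05,0,0,0,1],[0,0,0,0,0,0,1],[0,0,0,0,0,0,1]]'
python3 -m creep '[[0,0,-0.2,0,0,0,1],[0,0,-0.5,0,0,0,1],[0,0,-0.75,0,0,0,1],[0,0,-0.75,0,0,0,1],[0,0,0,0,0,0,1]]'
python3 -m creep '[[1,0,0,0,0,0,1],[1,0,0,0,0,0,1],[1,0,0,0,0,0,1],[1,0,0,0,0,0,1],[1,0,0,0,0,0,1],[1,0,0,0,0,0,1],[0,0,0,0,0,0,1],[0,0,0,0,0,0,1]]'
python3 - <<'E'
from tip import *
o=[]
for n,z0 in(('top',0),('scene',0)):
    im,d=cams.get_image(n);W=cloud(n,d)
    g=(im.min(-1)>90)&(np.hypot(W[...,0]-609,W[...,1]+59)<74)&(W[...,2]>100)&(W[...,2]<130)
    P=W[g];A=np.c_[P[:,:2]-[609,-59],np.ones(len(P))];k=np.ones(len(P),bool)
    for _ in range(6):
        c=np.linalg.lstsq(A[k],P[k,2],rcond=None)[0];k=abs(P[:,2]-A@c)<3
    print(n,c,k.sum()); o.append(rect(im,n,(607,-58.6) if n=='top' else (611.5,-59.1),116,100,2))
cv2.imwrite('pics/v10.png',np.hstack(o)[...,::-1])
E
```

```text
clock: 18.95
tcp_pos: [609.2, -58.6, 105.5]
tcp_rot: [0.735, -0.678, 0.002, -0.001]
ft_force: [-8.4, 3.4, 24.4]
opening: -0.008
finger_force: 12.2
clock: 19.58
tcp_pos: [610.0, -58.6, 189.9]
tcp_rot: [0.735, -0.678, 0.002, -0.002]
ft_force: [1.1, -0.8, -0.2]
opening: 0.003
finger_force: 0.0
clock: 20.58
tcp_pos: [627.0, -297.5, 186.2]
tcp_rot: [0.734, -0.679, -0.001, 0.0]
ft_force: [-0.1, 0.2, 0.2]
opening: -0.002
finger_force: 0.0
top [-3.63194528e-03 -9.32672676e-04  1.14913801e+02] 2899
scene [-1.80536980e-03 -1.04064949e-03  1.17132874e+02] 1996
```

View pics/v10.png

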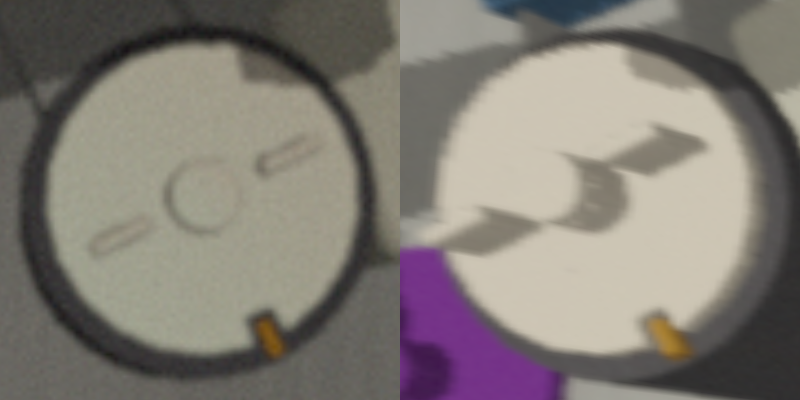

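The pin lies in the notch in both views, at (268,335) and (665,335). The cover is level and has dropped 8 mm in both (122.9→114.9 and 125.1→117.1), and the hand is clear.

```bash
python3 -c "
from bench import job
print(job.job_done())"
```

```text
the job is handed in; nothing more can be done
None
```

I turned the white cover by its fins until its notch stood over the pin and pressed it home: both cameras show it level, 8 mm lower, with the pin in the notch; the hand is clear, the tray, jar and roll were left alone, and the job was handed in at about 21 s.

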